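# Load the paint carousel and hold the orange jar at the front

## Robot

A 7-joint arm with a two-finger parallel gripper is mounted at the origin on the work surface. World frame = base frame: x ahead of the robot, y to its left, z up, the work surface at z = 0. Lengths are in m, angles in degrees, forces in N, time in s.
With the tool pointing down it reaches from about 0.4 to 0.85 m from the base axis. Payload 10.4 kg.
Tool frame: the origin (TCP) lies midway between the tips of the shut fingers; the grasp point (between the pads) lies 19 mm behind it (env.grip_depth is the distance from the TCP to the grasp point, in m); z points along the fingers, y is the line along which they close (so a half turn about z gives the same grasp; the last joint's range is limited). The gripper opens to 87 mm and grips with 3 to 60 N. Pads are 19 mm wide; open, the fingers measure 117 mm over their backs; the gripper's body (75 mm by 190 mm) begins 51 mm behind the grasp point.
Start: joints at [73.877, 19.034, -3.707, 83.658, 1.238, 77.344, -5.071], TCP at [0.16, -0.604, 0.223] pointing down, gripper open.
Joint ranges: [-148.97, 148.97], [-28.65, 121.19], [-84.17, 76.75], [9.2, 138.47], [-72.65, 252.65], [3.7, 117.97], [-149.18, 149.18]. Speed limits (degrees/s): [127.2, 127.2, 159.86, 159.86, 180, 180, 180].

## Interface

Orientations are given as [roll, pitch, yaw] about the fixed x, y, z axes, in that order (R = Rz(yaw) Ry(pitch) Rx(roll)).
In Python, from bench import env, vision, finder gives the robot as it stands. Calls block until the motion is done:
- env.move_ptp(position, orientation): joint-space move of the TCP to a pose.
- env.move_l(position, v=0.15, ori=None, stop_force=None): straight line of the TCP; ori=None keeps the orientation; v is the mean speed in m/s. With stop_force (N) it stops when the force on the tool has changed by that much, and returns True; else False.
- env.move_joints(angles): joint-space move.
- env.move_gripper(opening, force=None): finger opening in m; force is the grip in N (None keeps the last); returns when the fingers have stopped.
- env.sleep(seconds).
- env.solve_ik(position, orientation): joint angles nearest the present ones, or None.
- env.get_state(): the state.
- vision.read_camera(name): name is "scene" or "side" or "wrist"; returns a dict with "color" (400x640x3 uint8, red, green, blue), "K" (3x3 intrinsics, pixels), "dist_coeffs" ([k1, k2, p1, p2, k3] as OpenCV has them; the pictures are not rectified), "rvec" (rotation vector, rad) and "tvec" (3), from world to camera coordinates, as OpenCV has them. Camera axes: x right, y down, z forward; pixel columns grow to the right and rows downward; lengths in m; the calibration is good to about 2 mm. A picture is of the moment at which its call begins. There is no depth.
A pose or a line that the arm cannot do raises env.MotionError and nothing moves.
- env.hand_in(): hands the job in; it is judged then, once.
Trained networks look in the newest picture that a camera, given by its name, has taken for a name from the list of things; names that differ only in an ending like _2 or _b are one class to them, and where a whole thing is asked for, a point or a joint stands for the part that bears it (a point fixed in the world has none). Each returns a list of dicts, best first, with "confidence" (0 to 1); they miss things now and then, are a little off and sometimes report something else, mostly with a low value. They report only what shows in the picture. A call takes as long as a camera call.
- finder.spot_in(camera, query): "position" ([row, column] as shares, 0 to 1, of the picture: columns of its width, rows of its height, amid what is visible of it).
- finder.trace(camera, query): "mask" (400x640 bool, what is visible of it) and "position" ([row, column] as shares, 0 to 1, of the picture: columns of its width, rows of its height, amid what is visible of it).
The state is a dict: "time_s": time; "joints": joint angles; "qvel": joint speeds; "tau": joint torques, N m; "position": TCP position; "eef_rot": TCP orientation; "ft_force": force on the tool from outside, world axes, zero at the start; "moment": the same for the moment, N m; "width": finger opening in m; "grasp_force": force on a finger pad.
Only numpy, scipy, OpenCV 4.12 (cv2) and the standard library are available. Lean on these libraries where they do the work, as an engineer would, in place of code of your own. Each camera call takes 0.05 s, during which the arm holds its last target. There are 200 camera calls.

## Task

On the model maker's bench, stand the two loose paint jars (grey and black) upright in the two empty compartments of the carousel, one in each, and let go of them. Then turn the carousel until the orange jar sits squarely at the front, in line with the yellow pointer, and finish with the gripper still closed on the red centre handle, holding the carousel still there. The other jars stay standing in their compartments, and the things around the bench stay where they are.

Things in the scene. Friction and masses are not known exactly. Their poses are not given: they have to be found in the camera images.
- stand: The carousel's fixed black round foot, 200 mm across, 20 mm high, with a flat yellow pointer reaching out from under the tray along the stand's own -x, its tip 200 mm from the axis and 12 mm high: the side of the pointer is the front. Origin: on the turning axis, at the table.
- front (a point): Point on the stand (it does not turn), 95 mm from the axis on the pointer's side, at the height of the compartments' floor (34 mm above the table): where the centre of the jar that faces front belongs. A straight line from the axis through it runs along the pointer.
- carousel: Wooden tray, 264 mm round, turns either way without limit, on light friction (0.08 N m) and drag, stays where left. Six wedge compartments between radial dividers 4 mm thick, 20 mm high; rim 12 mm high; centre post 24 mm across. Origin: on the axis, at the compartment floor, 34 mm above the table; z up. Compartment k is centred 95 mm from the axis, k x 60 deg anticlockwise from its +x.
- handle: Red bar grip on top of the carousel's post, turning with it: 60 mm long (along the carousel's x), 16 mm thick (along its y), 36 mm high. Origin: centre of its underside on the axis, 114 mm above the table; its top is 150 mm above the table. It can be gripped across its 16 mm from above.
- cell2 (a point): Centre of the floor of empty compartment 2, at 120 degrees on the carousel; turns with it.
- cell5 (a point): Centre of the floor of empty compartment 5, at 300 degrees on the carousel; turns with it.
- jar_grey: Loose jar standing on the table at the start. 54 mm diameter over its lower 42 mm, lid 51 mm diameter, 58 mm high in all, about 150 g, a closed rigid squat paint jar, body and lid grey, with a white paper band round the body. Origin: centre of its underside, z up.
- jar_black: Loose jar standing on the table at the start. 54 mm diameter over its lower 42 mm, lid 51 mm diameter, 58 mm high in all, about 150 g, a closed rigid squat paint jar, body and lid black, with a white paper band round the body. Origin: centre of its underside, z up.
- jar_orange: The jar to bring to the front; stands in one of the compartments 0, 1, 3, 4 at the start. 54 mm diameter over its lower 42 mm, lid 51 mm diameter, 58 mm high in all, about 150 g, a closed rigid squat paint jar, body and lid orange, with a white paper band round the body. Origin: centre of its underside, z up.
- jar_blue: Stands in one of the compartments 0, 1, 3, 4 at the start. 54 mm diameter over its lower 42 mm, lid 51 mm diameter, 58 mm high in all, about 150 g, a closed rigid squat paint jar, body and lid blue, with a white paper band round the body. Origin: centre of its underside, z up.
- jar_green: Stands in one of the compartments 0, 1, 3, 4 at the start. 54 mm diameter over its lower 42 mm, lid 51 mm diameter, 58 mm high in all, about 150 g, a closed rigid squat paint jar, body and lid green, with a white paper band round the body. Origin: centre of its underside, z up.
- jar_white: Stands in one of the compartments 0, 1, 3, 4 at the start. 54 mm diameter over its lower 42 mm, lid 51 mm diameter, 58 mm high in all, about 150 g, a closed rigid squat paint jar, body and lid white, with a white paper band round the body. Origin: centre of its underside, z up.
- glue: Bystander: white bottle with blue label and red cap, 52 mm diameter, 150 mm high. Origin: centre of its underside.
- tape: Bystander: tan roll of tape lying flat, 100 mm across, 36 mm high. Origin: centre of its underside.
- house: Bystander: white model house with grey gable roof, 165 x 200 mm, 145 mm high. Origin: centre of its underside.
- arch: Bystander: small orange model pavilion, 110 x 90 mm, 62 mm high. Origin: centre of its underside.
- mug: Bystander: blue mug, 80 mm across, 90 mm high, handle to its +y. Origin: centre of its underside.
- eraser: Bystander: black rubber block, 60 x 30 x 20 mm. Origin: centre of its underside.

How it is judged (in metres and radians):
On the way, in this order (a step that is already met when the one before it is completed fails the run):
1. the grey and black jars stand upright in the two empty compartments, one in each, and are let go (((horizontal distance between jar_grey and cell2 below 0.042 m and horizontal distance between jar_black and cell5 below 0.042 m) or (horizontal distance between jar_grey and cell5 below 0.042 m and horizontal distance between jar_black and cell2 below 0.042 m)) and z of jar_grey in the frame of carousel between -0.006 and 0.006 m and angle between each of jar_grey, jar_black's own z axis and vertical below 0.12 rad and contact force between the fingers and jar_grey below 0.3 N and z of jar_black in the frame of carousel between -0.006 and 0.006 m and contact force between the fingers and jar_black below 0.3 N), for 0.2 s.
2. the orange jar is at the front, the handle gripped and the carousel still (horizontal distance between jar_orange and front below 0.015 m and contact force between the fingers and handle above 3 N and angular speed of carousel below 0.1 rad/s), for 0.3 s.
At the end, for the whole second after the job is handed in: Fingers press the red handle (over 3 N), carousel still (under 0.1 rad/s), orange jar within 15 mm of the front point; grey and black jars untouched on the floor of the two empty compartments, one in each, and the other four jars in theirs, all upright within 0.12 rad (all of step 1 and all of step 2 and z of jar_orange in the frame of carousel between -0.006 and 0.006 m and angle between each of jar_orange, jar_blue, jar_green, jar_white's own z axis and vertical below 0.12 rad and horizontal distance between jar_orange and carousel between 0.05 and 0.11 m and z of jar_blue in the frame of carousel between -0.006 and 0.006 m and horizontal distance between jar_blue and carousel between 0.05 and 0.11 m and z of jar_green in the frame of carousel between -0.006 and 0.006 m and horizontal distance between jar_green and carousel between 0.05 and 0.11 m and z of jar_white in the frame of carousel between -0.006 and 0.006 m and horizontal distance between jar_white and carousel between 0.05 and 0.11 m); the arm keeps its last pose, push and grip.
It fails at once if a jar that was on the carousel is lifted out or knocked over (height (world z) of any of jar_orange, jar_blue, jar_green, jar_white above 0.06 m or angle between any of jar_orange, jar_blue, jar_green, jar_white's own z axis and vertical above 0.5 rad).
It fails at once if a thing around the bench is moved more than 30 mm (distance of any of glue, tape, house, arch, mug, eraser from where it was at the start of the episode above 0.03 m).
It also fails if it takes over 72 s, if anything falls off the work surface, if the arm or the gripper's body presses on something with over 40 N, if the wrist force passes 120 N, or if a joint passes its speed limit or range.

## Working session

There is one attempt and no reset: what is moved stays moved. The work goes in short steps, each a Python script; the robot and the scene stay as the last script left them, time stands still between calls to the robot, and variables do not carry over. Pictures are saved under pics/ and viewed, at most 10 in all, crops included, and the job is handed in when it is done.

```bash
mkdir -p pics; ls; cat > h.py <<'E'
from bench import env, vision, finder
import numpy as np, cv2
def shot(cam,fn=None):
    d=vision.read_camera(cam)
    if fn: cv2.imwrite('pics/'+fn,cv2.cvtColor(d['color'],cv2.COLOR_RGB2BGR))
    return d
def ray(d,u,v):
    K=np.array(d['K'],float);D=np.array(d['dist_coeffs'],float)
    p=cv2.undistortPoints(np.array([[[u,v]]],float),K,D)[0,0]
    R=cv2.Rodrigues(np.array(d['rvec'],float))[0];t=np.array(d['tvec'],float).ravel()
    r=R.T@np.array([p[0],p[1],1.]);return -R.T@t, r/np.linalg.norm(r)
def onz(d,u,v,z):
    o,r=ray(d,u,v);return o+r*(z-o[2])/r[2]
def tri(rays):
    A=sum(np.eye(3)-np.outer(r,r) for o,r in rays);b=sum((np.eye(3)-np.outer(r,r))@o for o,r in rays)
    return np.linalg.solve(A,b)
def proj(d,P):
    return cv2.projectPoints(np.array(P,float).reshape(-1,1,3),np.array(d['rvec'],float),np.array(d['tvec'],float),np.array(d['K'],float),np.array(d['dist_coeffs'],float))[0][:,0]
E
python3 - <<'E'
from h import *
ds={c:shot(c,c+'0.png') for c in('scene','side')}
im=[cv2.imread(f'pics/{c}0.png') for c in ds]
for c,d in ds.items():
    print(c,ray(d,320,200))
    for n in['jar_grey','jar_black','jar_orange','jar_blue','jar_green','jar_white','handle','stand','carousel','glue','tape','house','arch','mug','eraser']:
        r=finder.trace(c,n)
        print(n,[(round(x['confidence'],2),np.round(np.array(x['position'])*[400,640]).tolist(),np.round(onz(d,x['position'][1]*640,x['position'][0]*400,.03),3)[:2].tolist()) for x in r[:2]])
print(env.get_state()['time_s'],env.grip_depth)
E
```

```text
bench.py
pics
scene (array([ 1.04539845, -0.89100445,  1.19135564]), array([-0.3274138 ,  0.59373525, -0.7350365 ]))
jar_grey [(0.84, [271.0, 248.0], [0.478, -0.274])]
jar_black [(0.93, [300.0, 277.0], [0.594, -0.315]), (0.65, [210.0, 338.0], [0.595, 0.038])]
jar_orange [(0.93, [174.0, 354.0], [0.572, 0.195])]
jar_blue [(0.98, [191.0, 307.0], [0.476, 0.061]), (0.72, [202.0, 370.0], [0.666, 0.112])]
jar_green [(0.76, [216.0, 317.0], [0.55, -0.015])]
jar_white [(0.84, [200.0, 365.0], [0.65, 0.11])]
handle [(0.49, [178.0, 337.0], [0.533, 0.156])]
stand []
carousel [(0.92, [206.0, 337.0], [0.584, 0.048])]
glue [(0.97, [338.0, 237.0], [0.564, -0.452]), (0.2, [192.0, 306.0], [0.474, 0.055])]
tape [(0.61, [282.0, 340.0], [0.714, -0.19])]
house [(0.6, [208.0, 339.0], [0.594, 0.045]), (0.58, [124.0, 398.0], [0.601, 0.492])]
arch [(0.63, [264.0, 379.0], [0.783, -0.087])]
mug [(0.55, [105.0, 328.0], [0.332, 0.476])]
eraser [(0.68, [347.0, 285.0], [0.68, -0.417])]
side (array([ 0.19906944, -0.96848059,  0.94128619]), array([ 0.27679076,  0.71838434, -0.63820907]))
jar_grey [(0.76, [272.0, 323.0]
[... 329 characters left out ...]
11, 0.178])]
jar_white [(0.73, [185.0, 334.0], [0.678, 0.123]), (0.35, [204.0, 294.0], [0.498, 0.072])]
handle [(0.73, [178.0, 315.0], [0.625, 0.193])]
stand [(0.7, [304.0, 380.0], [0.585, -0.432]), (0.34, [210.0, 321.0], [0.576, 0.001])]
carousel [(0.76, [198.0, 314.0], [0.579, 0.075]), (0.48, [204.0, 297.0], [0.505, 0.066])]
glue [(0.59, [304.0, 381.0], [0.587, -0.433])]
tape [(0.56, [236.0, 387.0], [0.732, -0.201])]
house [(0.7, [136.0, 290.0], [0.634, 0.549]), (0.18, [211.0, 386.0], [0.793, -0.091])]
arch [(0.8, [210.0, 388.0], [0.801, -0.084]), (0.56, [199.0, 313.0], [0.573, 0.072])]
mug [(0.81, [154.0, 227.0], [0.331, 0.504])]
eraser [(0.63, [289.0, 403.0], [0.671, -0.413])]
1.6 0.0187
```

View pics/scene0.png

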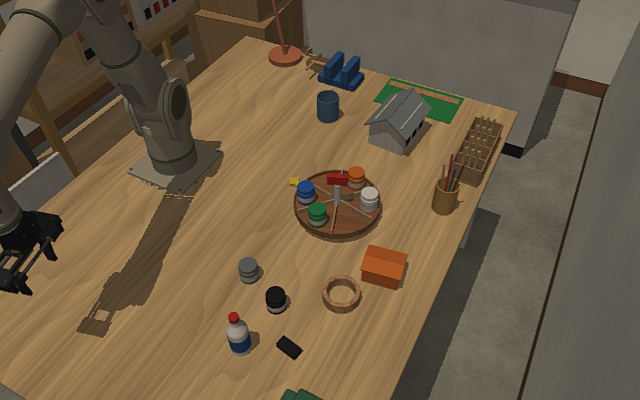

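View pics/side0.png

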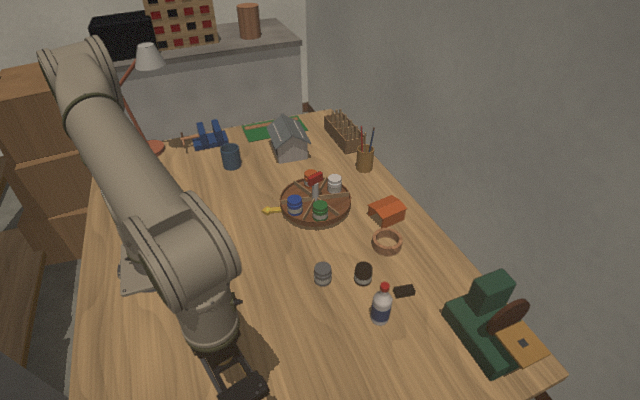

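The scene view shows the carousel at (337,203), the pointer at (295,181), and the orange (356,175), white (369,197), green (317,213) and blue (305,191) jars. The loose grey jar is at (248,270) and the black at (276,298). The side view agrees. Next I'll take closer views with the wrist camera.

```bash
python3 - <<'E'
from h import *
s=env.get_state();print(s['eef_rot'],s['width'])
env.move_l([.16,-.604,.4],v=.3)
def go(p,y):
    for Y in (y,y+180,y-180):
        try: env.move_ptp(p,[180,0,Y]);return Y
        except env.MotionError as e: err=e
    print('fail',p,y,err)
for i,(p,y) in enumerate([([.50,-.30,.40],0),([.58,-.22,.40],0),([.55,0.02,.42],0),([.53,.12,.42],0)]):
    print(go(p,y),env.get_state()['joints'],env.get_state()['time_s'])
    d=shot('wrist',f'w{i}.png'); np.save(f'w{i}.npy',{k:d[k] for k in d if k!='color'},allow_pickle=True)
    print(ray(d,320,200))
    for n in['jar_grey','jar_black','jar_orange','jar_blue','jar_green','jar_white','handle','carousel']:
        r=finder.trace('wrist',n)
        if r and r[0]['confidence']>.5:
            x=r[0];ys,xs=np.nonzero(x['mask']);print(n,round(x['confidence'],2),(np.array(x['position'])*[400,640]).round(),xs.min(),xs.max(),ys.min(),ys.max())
a=[cv2.imread(f'pics/w{i}.png') for i in range(4)]
cv2.imwrite('pics/m.png',cv2.resize(np.vstack([np.hstack(a[:2]),np.hstack(a[2:])]),(800,500),interpolation=cv2.INTER_AREA))
E
```

```text
[ 1.79995682e+02 -1.84041897e-03  1.48287203e+01] 0.08698886336843573
0 [ 42.09951516  13.3844194  -19.69940801  70.45354176   4.53480454
  96.9235234  -66.6653502 ] 4.0083
(array([ 0.56991744, -0.30009182,  0.56090295]), array([-0.26047563,  0.00554933, -0.96546448]))
jar_grey 0.64 [171. 302.] 286 318 153 188
jar_black 0.88 [ 99. 330.] 313 348 79 115
jar_orange 0.64 [95.  8.] 0 30 75 114
jar_blue 0.65 [166. 108.] 79 134 148 186
jar_green 0.82 [120. 137.] 112 167 100 137
jar_white 0.94 [42. 39.] 4 74 15 64
handle 0.93 [107.  36.] 8 63 81 129
carousel 0.77 [99. 86.] 0 177 11 190
0 [ 32.76878839  18.93271639 -23.23258225  63.98494384   7.419835
  98.47907258 -78.12981986] 4.9833
(array([ 0.65112674, -0.21775718,  0.5608193 ]), array([-0.2603607 ,  0.0051407 , -0.96549774]))
jar_grey 0.56 [217. 349.] 335 368 199 237
jar_black 0.62 [148. 381.] 363 399 133 168
jar_orange 0.59 [145.  73.] 45 103 130 168
jar_blue 0.84 [215. 168.] 142 189 196 237
jar_green 0.65 [174. 200.] 178 223 153 192
jar_white 0.96 [ 98. 108.] 78 138 81 119
handle 0.85 [170. 109.] 89 132 145 192
carousel 0.71 [155. 149.
[... 394 characters left out ...]
green 0.8 [152. 352.] 337 372 133 169
jar_white 0.73 [143. 290.] 277 302 122 166
handle 0.97 [146. 291.] 277 303 123 167
carousel 0.7 [134. 295.] 215 377 51 217
0 [  12.26981185    9.9386551   -35.4606971    73.11001491    5.83382057
   98.71048985 -111.78486936] 7.3333
(array([0.60017975, 0.12236526, 0.5813596 ]), array([-0.25960241,  0.0045982 , -0.96570464]))
jar_grey 0.62 [186. 549.] 521 574 169 204
jar_black 0.75 [119. 588.] 559 617 103 136
jar_orange 0.81 [116. 300.] 282 318 97 133
jar_blue 0.94 [183. 381.] 360 397 164 203
jar_green 0.95 [140. 418.] 399 442 121 156
jar_white 0.56 [ 65. 343.] 324 360 43 85
handle 0.69 [132. 368.] 354 379 106 152
carousel 0.68 [119. 591.] 559 617 102 136
```

View pics/m.png

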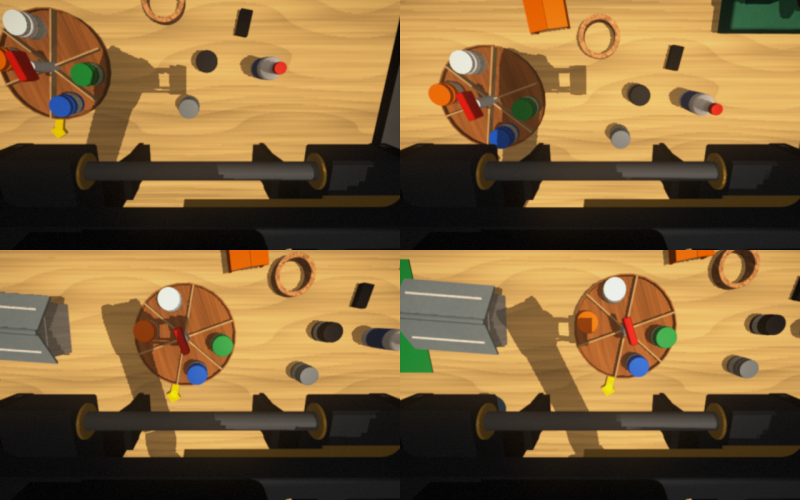

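The wrist views show the pointer at roughly (60,128)·1.6 in the first mosaic tile, with every jar and the red handle visible and two empty wedges. Next I'll fit cylinders and the handle box to the detected outlines.

```bash
cat > fit.py <<'E'
from h import *
from scipy.optimize import least_squares
a=np.linspace(0,2*np.pi,40,endpoint=False);c=np.c_[np.cos(a),np.sin(a)]
CYL=np.vstack([np.c_[c*.027,0*a],np.c_[c*.027,0*a+.042],np.c_[c*.0255,0*a+.058]])
BOX=np.array([[x,y,z] for x in(-.03,.03) for y in(-.008,.008) for z in(0,.036)])
def fit(obs,shape,x0,yaw=False):
    def f(p):
        P=shape
        if yaw: s,k=np.sin(p[3]),np.cos(p[3]);P=P@np.array([[k,s,0],[-s,k,0],[0,0,1]])
        r=[]
        for d,b in obs:
            q=proj(d,P+p[:3]);e=np.array([q[:,0].min(),q[:,0].max(),q[:,1].min(),q[:,1].max()])
            m=np.array(b,float)+[-.5,.5,-.5,.5];m[[0,1,2,3]]+=0
            ok=np.array([b[0]>1,b[1]<638,b[2]>1,b[3]<398]);r.append((e-m)*ok)
        return np.concatenate(r)
    s=least_squares(f,x0,loss='soft_l1',f_scale=1.5,x_scale=.01);return s.x,np.sqrt(np.mean(f(s.x)**2))
E
python3 - <<'E'
from fit import *
W=[np.load(f'w{i}.npy',allow_pickle=True).item() for i in range(4)]
B={'grey':[(286,318,153,188),(335,368,199,237),(465,509,179,215),(521,574,169,204)],
'black':[(313,348,79,115),(363,399,133,168),(498,548,114,147),(559,617,103,136)],
'orange':[None,(45,103,130,168),(213,254,111,146),(282,318,97,133)],
'blue':[(79,134,148,186),(142,189,196,237),(299,331,177,215),(360,397,164,203)],
'green':[(112,167,100,137),(178,223,153,192),(337,372,133,169),(399,442,121,156)],
'white':[(4,74,15,64),(78,138,81,119),None,(324,360,43,85)],
'handle':[(8,63,81,129),(89,132,145,192),(277,303,123,167),(354,379,106,152)]}
G=dict(grey=(.48,-.27,0),black=(.59,-.31,0),orange=(.57,.19,.03),blue=(.48,.06,.03),green=(.55,0,.03),white=(.66,.12,.03))
for n,b in B.items():
    o=[(d,x) for d,x in zip(W,b) if x]
    if n=='handle':
        for y in(-.5,.5): x,e=fit(o,BOX,[.57,.09,.114,y],True);print(n,x.round(4),np.degrees(x[3]),e)
    else:
        x,e=fit(o,CYL,G[n]);print(n,x.round(4),round(e,2))
for i in(0,2,3):
    h=cv2.cvtColor(cv2.imread(f'pics/w{i}.png'),cv2.COLOR_BGR2HSV)
    m=cv2.inRange(h,(25,150,130),(33,255,255))
    n,l,st,ce=cv2.connectedComponentsWithStats(m);k=1+np.argmax(st[1:,4]);ys,xs=np.nonzero(l==k)
    P=np.array([onz(W[i],u,v,.012)[:2] for u,v in zip(xs,ys)])
    print('ptr',st[k],P.mean(0).round(4),'minx',P[P[:,0].argsort()[:5]].mean(0).round(4))
    # rim of tray
E
```

```text
grey [ 0.4765 -0.2684 -0.0017] 0.53
black [ 0.5905 -0.3136 -0.0012] 0.67
orange [0.5964 0.1551 0.032 ] 1.02
blue [0.4887 0.0306 0.0311] 0.66
green [ 0.561  -0.0317  0.0318] 0.4
white [0.6674 0.0932 0.0322] 0.46
handle [ 0.5782  0.0646  0.1083 -0.5164] -29.5882369201508 2.623328830937025
handle [0.5783 0.0621 0.1098 0.2502] 14.334085193295804 1.2115984626043919
ptr [ 84 192  19  29 320] [0.4114 0.0987] minx [0.3882 0.103 ]
ptr [268 215  20  28 330] [0.4119 0.0997] minx [0.3876 0.1028]
ptr [323 203  20  30 370] [0.4129 0.0995] minx [0.3866 0.1059]
```

```bash
cat >> h.py <<'E'
AX=np.array([.5784,.0618]);GD=env.grip_depth
def cell(th): t=np.radians(th);return AX+.095*np.array([np.cos(t),np.sin(t)])
def pick_place(xy,th,yaw,off=np.zeros(2)):
    dn=[180,0,yaw];p=lambda q,z:[q[0],q[1],z-GD]
    env.move_gripper(.086)
    env.move_ptp(p(xy,.20),dn)
    env.move_l(p(xy,.041),v=.12)
    env.move_gripper(.04,force=20);s=env.get_state();print('grip',s['width'],s['grasp_force'])
    if s['width']<.045: return False
    env.move_l(p(xy,.22),v=.2)
    c=cell(th);env.move_ptp(p(c,.22),dn);env.move_l(p(c,.095),v=.15)
    print('stop',env.move_l(p(c,.072),v=.03,stop_force=3),env.get_state()['position'],env.get_state()['width'])
E
python3 - <<'E'
from h import *
for y in(139.3,-40.7):
    for q in([.4765,-.2684,.02],[.5905,-.3136,.02],[*cell(139.3),.06],[*cell(319.3),.06]):
        j=env.solve_ik(q,[180,0,y]);print(y,None if j is None else np.round(j))
for y in(19.3,50,80,107.4,-160.7,-130,-100,-72.6):
    j=env.solve_ik([*AX,.117],[180,0,y]);print(y,None if j is None else np.round(j))
E
```

```text
139.3 [ 45.  23. -24. 106.  11.  53.  65.]
139.3 [ 46.  38. -30.  86.  20.  61.  60.]
139.3 [ 20.  21. -45. 108.  18.  58.  17.]
139.3 [ 27.  36. -42.  88.  26.  66.  28.]
-40.7 [  41.   23.  -20.  106.    9.   53. -113.]
-40.7 [  39.   36.  -21.   87.   14.   60. -116.]
-40.7 [ -26.   15.    8.  110.   -2.   55. -147.]
-40.7 [  15.   32.  -25.   88.   15.   63. -144.]
19.3 [ 17.  22. -34.  96.  13.  66. -91.]
50 [ 19.  22. -36.  96.  14.  66. -61.]
80 [ 21.  23. -38.  96.  15.  66. -32.]
107.4 [ 23.  24. -41.  96.  17.  67.  -5.]
-160.7 [ 42.  38. -71.  95.  37.  74.  73.]
-130 [ 42.  38. -71.  95.  37.  74. 104.]
-100 [ 42.  38. -71.  95.  37.  74. 134.]
-72.6 [ -61.   33.   67.  100.  -32.   69. -147.]
```

```bash
sed -i 's/,\.22)/,.25)/g' h.py; python3 - <<'E'
from h import *
pick_place(np.array([.4765,-.2684]),139.3,139.3)
print(env.get_state()['time_s'],env.get_state()['ft_force'])
ds=[shot('wrist'),shot('side')]
for d,c,(x0,y0) in zip(ds,('w','s'),((0,0),(200,120))):
    im=cv2.cvtColor(d['color'],cv2.COLOR_RGB2BGR)
    if c=='s': im=cv2.resize(im[120:280,200:456],(640,400),interpolation=cv2.INTER_CUBIC)
    cv2.imwrite(f'pics/{c}1.png',im)
a=np.vstack([cv2.imread('pics/w1.png'),cv2.imread('pics/s1.png')]);cv2.imwrite('pics/m1.png',cv2.resize(a,(480,600)))
E
```

```text
grip 0.05344941944952099 20.000091513024927
stop True [0.50631781 0.12381263 0.05617104] 0.05336518718904417
17.3 [ 1.13094777 -0.05875826  3.80904776]
```

View pics/m1.png

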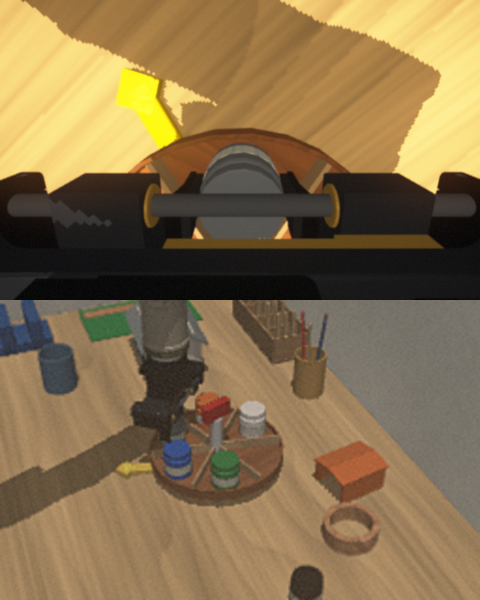

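The grey jar sits on the floor between its dividers (around (240,190) in the wrist picture), and the stop height gives 33.9 mm for its underside. I'll release it and fetch the black jar.

```bash
python3 - <<'E'
from h import *
def rel():
    env.move_gripper(.066);p=env.get_state()['position'];env.move_l([p[0],p[1],.22],v=.15)
rel()
pick_place(np.array([.5905,-.3136]),319.3,139.3)
s=env.get_state();print(s['time_s'],s['ft_force'])
if abs(s['position'][2]-.0562)<.002:
    rel()
    env.move_ptp([.53,.05,.36],[180,0,19.3]); 
    d=shot('wrist','w2b.png');np.save('v0.npy',{k:d[k] for k in d if k!='color'},allow_pickle=True)
    for n in['jar_grey','jar_black','jar_orange','jar_blue','jar_green','jar_white','handle']:
        for x in finder.trace('wrist',n)[:1]:
            ys,xs=np.nonzero(x['mask']);P=onz(d,x['position'][1]*640,x['position'][0]*400,.065)[:2]-AX if n!='handle' else onz(d,x['position'][1]*640,x['position'][0]*400,.14)[:2]-AX
            print(n,round(x['confidence'],2),xs.min(),xs.max(),ys.min(),ys.max(),P.round(3),np.hypot(*P).round(3),np.degrees(np.arctan2(P[1],P[0])).round(1))
print(env.get_state()['time_s'])
E
```

```text
grip 0.05344193326883159 20.000071416143328
stop True [ 6.50398632e-01 -6.99608100e-07  5.61737601e-02] 0.0533023215732378
27.9 [-0.01787055 -0.3810728   4.55960171]
jar_grey 0.74 0 132 0 91 [-0.002  0.352] 0.352 90.3
jar_black 0.57 365 410 68 111 [ 0.074 -0.059] 0.094 -38.7
jar_orange 0.81 242 286 70 112 [0.021 0.095] 0.097 77.8
jar_blue 0.59 307 344 174 217 [-0.091 -0.03 ] 0.096 -161.8
jar_green 0.8 363 406 142 183 [-0.02  -0.092] 0.095 -102.0
jar_white 0.65 306 347 27 77 [0.09 0.03] 0.094 18.3
handle 0.73 320 335 104 159 [-0.001 -0.002] 0.002 -128.1
31.9
```

View pics/w2b.png

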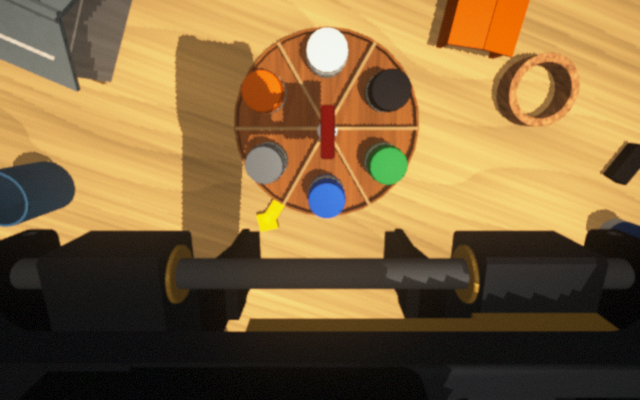

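All six jars stand in their cells: grey at (265,160), black (390,89), orange (263,90) and the pointer (268,216). The handle is in line with the tool. Next I'll grip it and turn.

```bash
python3 - <<'E'
from h import *
T=lambda z:[*AX,z]
env.move_gripper(.05)
env.move_ptp(T(.20),[180,0,19.3]);env.move_l(T(.115),v=.1)
env.move_gripper(.005,force=40);s=env.get_state();print(s['width'],s['grasp_force'],s['ft_force'],s['time_s'])
if s['width']>.012:
    for y in np.linspace(19.3,107.4,10)[1:]:
        env.move_ptp(T(.115),[180,0,y])
    s=env.get_state();print(s['width'],s['grasp_force'],s['ft_force'],s['moment'],s['eef_rot'],s['time_s'])
env.sleep(.3)
for c in('scene','side'):
    d=shot(c,c+'2.png')
    for n in['jar_orange']:
        for x in finder.trace(c,n)[:2]:
            P=onz(d,x['position'][1]*640,x['position'][0]*400,.065)[:2];print(c,n,x['confidence'],P,cell(167.4))
a=np.vstack([cv2.resize(cv2.imread(f'pics/{c}2.png')[120:280,220:420],(500,400)) for c in('scene','side')]);cv2.imwrite('pics/m2.png',cv2.resize(a,(375,600)))
E
```

```text
0.01537579457418474 76.11127322539687 [-2.92602719 -4.79853355  8.85592072] 34.9167
0.015275107312133577 55.89355311356485 [-14.60610485  -2.63142485  19.20885064] [-0.7761882   2.90477308  0.17676727] [-1.79808965e+02  3.22610310e-02  1.07433641e+02] 37.4167
scene jar_orange 0.85 [0.47573101 0.07582911] [0.48568791 0.08252361]
scene jar_orange 0.3 [0.59410478 0.01550665] [0.48568791 0.08252361]
side jar_orange 0.52 [0.47330085 0.05603725] [0.48568791 0.08252361]
side jar_orange 0.48 [ 0.65226734 -0.43309306] [0.48568791 0.08252361]
```

View pics/m2.png

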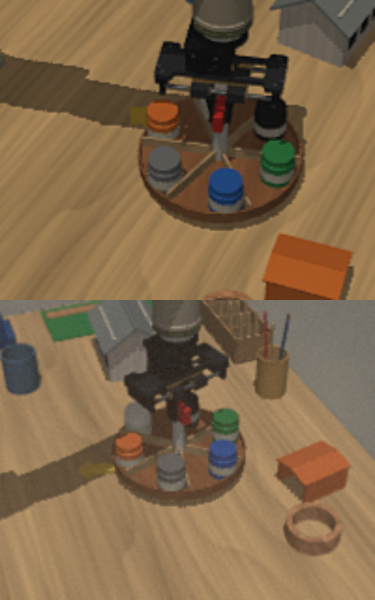

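The orange jar is now next to the yellow pointer (side crop: jar (128,447), pointer (95,468)). I'll check it with the cylinder fit.

```bash
python3 - <<'E'
from fit import *
ds={c:shot(c) for c in('scene','side')}
R={}
for n in('orange','grey','blue','green'):
    obs=[]
    for c in ds:
        for x in finder.trace(c,'jar_'+n)[:1]:
            ys,xs=np.nonzero(x['mask']);obs.append((ds[c],(xs.min(),xs.max(),ys.min(),ys.max())));print(n,c,round(x['confidence'],2),obs[-1][1])
    if len(obs)==2:
        x,e=fit(obs,CYL,[*AX,.034]);v=x[:2]-AX;print(n,x.round(4),round(e,2),np.hypot(*v).round(4),np.degrees(np.arctan2(v[1],v[0]))%360)
for c,d in ds.items():
    for t in(157.4,167.4,177.4):
        q=proj(d,CYL+[*cell(t),.034]);print(c,t,q.min(0).round(1),q.max(0).round(1))
    h=cv2.cvtColor(d['color'],cv2.COLOR_RGB2HSV);m=cv2.inRange(h,(22,140,60),(33,255,255));n,l,st,ce=cv2.connectedComponentsWithStats(m)
    k=1+np.argmax(st[1:,4]);print('ptr',st[k],onz(d,*ce[k],.012))
E
```

```text
orange scene 0.52 (np.int64(296), np.int64(315), np.int64(173), np.int64(193))
orange side 0.8 (np.int64(281), np.int64(296), np.int64(191), np.int64(209))
orange [0.4734 0.0576 0.0387] 1.48 0.1051 182.26338021861173
grey scene 0.91 (np.int64(299), np.int64(317), np.int64(198), np.int64(222))
grey side 0.64 (np.int64(286), np.int64(300), np.int64(174), np.int64(191))
grey [ 0.4873  0.0447 -0.0269] 16.72 0.0927 190.65194939312846
blue side 0.78 (np.int64(332), np.int64(346), np.int64(194), np.int64(215))
green scene 0.7 (np.int64(359), np.int64(377), np.int64(194), np.int64(219))
green side 0.77 (np.int64(332), np.int64(346), np.int64(178), np.int64(196))
green [0.6766 0.0697 0.0275] 0.58 0.0986 4.576345681597638
scene 157.4 [308.1 165.2] [325.8 190.6]
scene 167.4 [304.1 167.8] [322.  193.4]
scene 177.4 [300.9 170.9] [318.9 196.6]
ptr [290 177   8  10  55] [0.40757986 0.09322743 0.012     ]
side 157.4 [281.9 182.6] [297.3 203.9]
side 167.4 [281.9 185.4] [297.4 206.9]
side 177.4 [282.6 188.1] [298.2 209.8]
ptr [278 210   3   1   3] [0.44094662 0.0797889  0.012     ]
```

```bash
python3 - <<'E'
from fit import *
ds={c:shot(c) for c in('scene','side')}
now={'scene':{79.3:(298,316,173,194),139.3:(299,317,198,221),199.3:(331,350,210,233),259.3:(359,377,194,219)},
'side':{79.3:(281,296,191,209),139.3:(304,320,201,221),199.3:(332,346,194,215),259.3:(332,347,178,196)}}
old={'scene':{},'side':{}}
for c in ds:
    im=cv2.cvtColor(cv2.imread(f'pics/{c}0.png'),cv2.COLOR_BGR2HSV)
    for t,lo,hi,(x,y) in((199.3,(105,120,60),(125,255,255),{'scene':(305,191),'side':(294,204)}[c]),(259.3,(50,90,30),(85,255,255),{'scene':(317,214),'side':(320,210)}[c])):
        m=np.zeros((400,640),np.uint8);m[y-16:y+17,x-16:x+17]=cv2.inRange(im[y-16:y+17,x-16:x+17],lo,hi)
        ys,xs=np.nonzero(m);old[c][t]=(xs.min(),xs.max(),ys.min(),ys.max())
print(old)
def f(p,O,cams):
    r=[]
    for c in cams:
        for t,b in O[c].items():
            a=np.radians(t+p[0]);q=proj(ds[c],CYL+[AX[0]+p[1]+.095*np.cos(a),AX[1]+p[2]+.095*np.sin(a),.034])
            r+=list(np.r_[q[:,0].min()-b[0],q[:,0].max()-b[1],q[:,1].min()-b[2],q[:,1].max()-b[3]])
    return np.array(r)
for O,g in((now,90),(old,0)):
    for cams in(['scene'],['side'],['scene','side']):
        s=least_squares(f,[g,0,0],args=(O,cams),loss='soft_l1',x_scale=[5,.01,.01]);print(cams,s.x.round(4),np.sqrt(np.mean(f(s.x,O,cams)**2)).round(2))
print(env.get_state()['time_s'],env.get_state()['grasp_force'])
E
```

```text
{'scene': {199.3: (np.int64(297), np.int64(313), np.int64(181), np.int64(204)), 259.3: (np.int64(308), np.int64(325), np.int64(202), np.int64(227))}, 'side': {199.3: (np.int64(288), np.int64(300), np.int64(195), np.int64(206)), 259.3: (np.int64(313), np.int64(327), np.int64(200), np.int64(214))}}
['scene'] [ 1.033474e+02 -5.000000e-04 -3.500000e-03] 2.05
['side'] [ 1.0216e+02 -2.0000e-04 -3.7000e-03] 1.62
['scene', 'side'] [ 1.028062e+02 -4.000000e-04 -3.500000e-03] 1.84
['scene'] [ 0.423  -0.0011 -0.0018] 1.18
['side'] [2.0929 0.0069 0.0307] 3.79
['scene', 'side'] [ 4.368e-01 -1.500e-03 -2.000e-04] 3.35
38.5167 55.63148373970762
```

All jars sit about 14° ahead of the tool's turn: they slid forward in their wedges during the stop-start turning. I'll turn back slowly and re-measure with the wrist camera too.

```bash
python3 - <<'E'
from fit import *
p=env.get_state()['position']
t0=env.get_state()['time_s']
env.move_l([*AX,.1165],v=.001,ori=[180,0,94.4]);s=env.get_state();print(s['time_s']-t0,s['eef_rot'],s['grasp_force'],s['ft_force'])
obs=[]
for c in('wrist','scene','side'):
    d=shot(c,c+'3.png')
    for x in finder.trace(c,'jar_orange')[:1]:
        ys,xs=np.nonzero(x['mask']);b=(xs.min(),xs.max(),ys.min(),ys.max());print(c,x['confidence'],b)
        q=proj(d,CYL+[*cell(167.4),.034]);print('  want',q.min(0).round(1),q.max(0).round(1));
        if c!='wrist' : obs.append((d,b))
x,e=fit(obs,CYL,[*cell(167),.034]);v=x[:2]-AX;print(x,e,np.hypot(*v),np.degrees(np.arctan2(v[1],v[0]))%360,np.hypot(*(x[:2]-cell(167.4))))
a=cv2.imread('pics/wrist3.png');b=[cv2.resize(cv2.imread(f'pics/{c}3.png')[140:240,260:380],(320,267)) for c in('scene','side')]
cv2.imwrite('pics/m3.png',cv2.resize(np.vstack([a,np.hstack(b)]),(560,584)))
E
```

```text
0.6499999999999986 [-1.79854022e+02  3.72573163e-02  9.43972826e+01] 54.635865348391235 [-6.38790864 -0.83667349  2.48207977]
wrist 0.61 (np.int64(112), np.int64(226), np.int64(135), np.int64(228))
  want [122.9 135. ] [238.2 230.1]
scene 0.59 (np.int64(303), np.int64(319), np.int64(169), np.int64(190))
  want [304.1 167.8] [322.  193.4]
side 0.51 (np.int64(280), np.int64(294), np.int64(186), np.int64(205))
  want [281.9 185.4] [297.4 206.9]
[0.47700225 0.08586423 0.03503623] 1.066211649610353 0.10421415549083435 166.6492677613053 0.009305930823320504
```

View pics/m3.png

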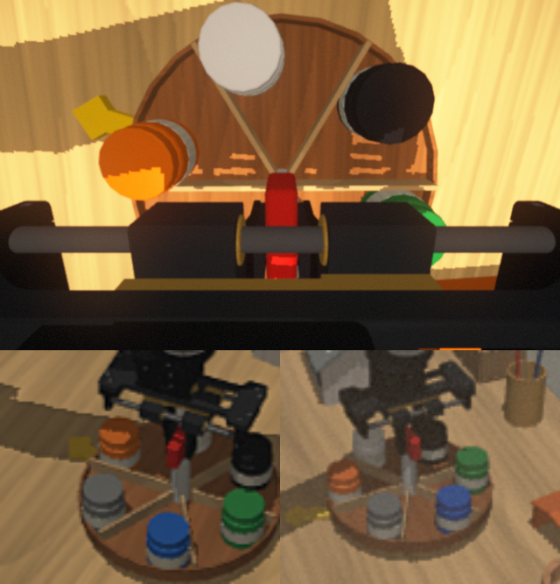

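Orange now sits beside the pointer (wrist: jar (170,182), pointer (120,135) in raw pixels), about 9 mm from the front point, mostly radially. I'll run one combined fit.

```bash
python3 - <<'E'
from fit import *
D={c:shot(c) for c in('wrist','scene','side')}
B={'wrist':(112,226,135,228),'scene':(303,319,169,190),'side':(280,294,186,205)}
def loc(cs):
    def f(p):
        r=[]
        for c in cs:
            q=proj(D[c],CYL+[*p,.034]);r+=list(np.r_[q.min(0)[0],q.max(0)[0],q.min(0)[1],q.max(0)[1]]-B[c])
        return r
    s=least_squares(f,cell(167.4),x_scale=.01);v=s.x-AX
    print(cs,s.x.round(4),s.cost.round(1),np.hypot(*v).round(4),np.degrees(np.arctan2(v[1],v[0]))%360,'dist',np.hypot(*(s.x-cell(167.4))).round(4))
for cs in(['wrist'],['scene'],['side'],['wrist','scene','side']):loc(cs)
h=cv2.cvtColor(D['wrist']['color'],cv2.COLOR_RGB2HSV);m=cv2.inRange(h,(24,170,80),(33,255,255));m[:,170:]=0
n,l,st,ce=cv2.connectedComponentsWithStats(m);k=1+np.argmax(st[1:,4]);P=onz(D['wrist'],*ce[k],.012)[:2]-AX;print('ptr',st[k],P,np.degrees(np.arctan2(P[1],P[0])))
s=env.get_state();print(s['time_s'],s['grasp_force'],s['qvel'].round(3))
E
```

```text
['wrist'] [0.4784 0.0826] 5.7 0.1022 168.229451901786 dist 0.0073
['scene'] [0.4776 0.084 ] 5.9 0.1032 167.55864945989507 dist 0.0082
['side'] [0.478  0.0898] 2.0 0.1042 164.42940575524986 dist 0.0106
['wrist', 'scene', 'side'] [0.4783 0.0828] 15.4 0.1023 168.1617885667829 dist 0.0074Traceback (most recent call last):
  File "<stdin>", line 14, in <module>
    return _wrapfunc(a, 'argmax', axis=axis, out=out, **kwds)
    return bound(*args, **kwds)
ValueError: attempt to get argmax of an empty sequence
```

```bash
python3 - <<'E'
from h import *
env.sleep(.4);s=env.get_state();print(s['time_s'],s['grasp_force'],s['qvel'].round(3));print(env.hand_in())
E
```

```text
40.0167 54.64347175788134 [ 0.023 -0.062  0.03   0.042  0.133  0.132  0.031]
the job is handed in; nothing more can be done
None
```

The job is handed in, with no verdict shown: the grey and black jars are released in the two empty compartments, the orange jar measures about 7 mm from the front point (limit 15 mm), and the gripper is still closed on the handle at about 55 N.

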